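Shut the marked trimmer water valve

ROBOT

A 7-joint arm with a two-finger parallel gripper is mounted at the origin on the work surface. World frame = base frame: x ahead of the robot, y to its left, z up, the work surface at z = 0. Lengths are in m, angles in rad, forces in N, time in s.
With the tool pointing down it reaches from about 0.4 to 0.85 m from the base axis. Payload 4.5 kg.
Tool frame: the origin (TCP) lies between the finger pads; the fingertips stand 14 mm ahead of it and the grasp point (between the pads) lies 5 mm behind it; x points along the fingers, z is the direction in which the jaws open and shut, and the axes are right-handed (so a half turn about x gives the same grasp; the last joint's range is limited). The gripper opens to 88 mm and grips with 3 to 60 N. Pads are 18 mm wide; open, the fingers measure 123 mm over their backs; the gripper's body (75 mm by 187 mm) begins 45 mm behind the grasp point.
Start: joints at [0.034, 0.689, -0.195, 1.565, 0.157, 0.902, -0.215], TCP at [0.625, 0, 0.253] pointing down, gripper open.
Joint ranges: [-3.01, 3.01], [-0.46, 2.08], [-1.47, 1.51], [0.13, 2.56], [-1, 4.14], [0.04, 2.09], [-2.66, 2.66]. Speed limits (rad/s): [2.57, 2.57, 3.14, 3.14, 3.14, 3.14, 3.14].

INTERFACE

Orientations are given as a unit quaternion [x, y, z, w].
In Python, from plant import r, cams gives the robot as it stands.
- The arm moves only by the tool apply_moves, never from a script. Its arguments are lists of equal length, an entry for each row: "travel": the shift along the world's x, y, z in cm, a list of three; "roll": the turn about the world's z in degrees; "gripper": the finger opening in cm, from 0 to 8.81. In form: {"travel": [[x, y, z], ...], "roll": [roll, ...], "gripper": [gripper, ...]}. A call has exactly 8 rows; each row is the pose to reach, as a shift and turn from the pose commanded when the call began; what a row does not reach only later rows make up. A row lasts 1/12 s, in which the tool goes at most 41.7 mm and 7.16 degrees, less where a joint would pass 70% of its speed; a pose out of reach is approached as far as the arm can. A call with a gripper value outside its range is refused whole. The fingers move at their own pace and stop on an object; "newtons" is the grip in N (left out, the last holds). Time passes only in rows, so rows that repeat a pose let the fingers close, or fill a call up. It gives the time, the measured TCP pose, the force and the opening at its end, in the units of the state.
- r.get_state(): the state, without advancing time (a new reading comes with each control period).
- cams.snapshot(name): name is "scene" or "side" or "wrist"; returns a dict with "image" (384x512x3 uint8, red, green, blue), "fx", "fy", "cx", "cy" (pixels), "R" (3x3) and "t" (3): a world point X has camera coordinates R X + t. Camera axes: x right, y down, z forward; pixel columns grow to the right and rows downward; lengths in m; the calibration is good to about 2 mm. A picture is of the moment at which its call begins. There is no depth.
- r.finish_job(): hands the job in, once; it reports no verdict.
The state is a dict: "clock": time; "q": joint angles; "qd": joint speeds; "joint_torque": joint torques, N m; "tool_pos": TCP position; "eef_rot": TCP orientation; "contact_force": force on the tool from outside, world axes, zero at the start; "moment": the same for the moment, N m; "opening": opening from 0.0 (shut) to 1.0 (fully open).
Only numpy, scipy, OpenCV 4.12 (cv2) and the standard library are available. Lean on these libraries where they do the work, as an engineer would, in place of code of your own. Each camera call takes 0.05 s, during which the arm holds its last target. There are 200 camera calls.

TASK

The model trimmer's water has to be turned off: with the fingertips push the cover of the grey stopcock box all the way aside to its end stop, sliding it along its rails without lifting it, to reveal two valve handles. Then push the red handle with the white mark round until it is fully shut, leave the blue handle as it is, and leave the cover open and the things around the box where they stand. Nothing needs to be gripped.

Things in the scene. Friction and masses are not known exactly. Their poses are not given: they have to be found in the camera images.
- box: grey stopcock box fixed to the worktop, 250 (its x) x 270 (its y) x 60 mm high; origin at the centre of its underside, z up. Two side rails 52 mm high, with guide lips to 60 mm, carry the cover along y; the end walls, inner faces at y = -127 and +127 mm, 60 mm high, are its stops. The -y half is the valve well, the +y half a solid deck 46 mm high.
- well (a point): middle of the valve well's floor, 6 mm above the worktop. Open-topped well, inside 222 (x) x 139 (y) mm: box x -111 to 111, y -127 to 12 mm. Two copper pipes run through it along y (tops 25 mm above the worktop) with a brass valve body on each (32 mm).
- cover: loose aluminium cover plate, 237 (x) x 122 (y) x 4 mm, about 0.5 kg, lying on the rails with 2 to 3 mm side play; friction a few N. Origin at the centre of its underside, 52 mm above the worktop; axes as the box's. It starts over the well (origin at box y -66 to -54 mm) and slides towards the box's +y; against the stop there its origin is at box y = +66 mm.
- push_face (a point): middle of the upright -y side of the blue raised panel on the cover, where it is pushed towards +y; at x 0, y -39 mm in the cover's frame, 66 mm above the worktop. The panel is 150 (x) x 95 (y) mm, too wide to grip, and stands from 56 to 76 mm above the worktop.
- red_handle (a joint): angle (rad) of the marked handle, red with a white mark on top: 0 = open, pointing to the box's +y (along the pipe); pi/2 = fully shut at its stop, pointing to the box's -x (across the pipe); grows anticlockwise seen from above. Starts at 0 to 0.35, stays where it is left; turning takes about 0.1 N m (2 to 3 N near its end).
- red_pivot (a point): on the red handle's upright turning axis, 39 mm above the worktop, half way up the handle (32 to 46 mm). The arm is 14 mm wide and reaches 57 mm from here along this point's y axis; its end is rounded. In the box's frame the two pivots are at x = -48 and +48 mm, y = -90 mm; which one is red varies.
- red_tip (a point): middle of the end of the red handle, 57 mm from the pivot
- blue_handle (a joint): angle (rad) of the other handle, plain blue, same shape, same angles (0 open, pi/2 shut), must stay as it is
- blue_tip (a point): middle of the end of the blue handle, 57 mm from its pivot
- model_a: one of two yellow stone lower dental models, 70 x 64 x 35 mm, loose, beside the box's -y end; origin under its middle; leave alone
- model_b: the other yellow stone model, same size, loose, on the left of the worktop; leave alone
- wax_block: pink wax bite block, 50 x 56 x 20 mm, loose, beside the box's +y end; origin under its middle; leave alone
- base_former: aluminium model base former, open tray 85 x 80 x 35 mm, loose, on the right; leave alone
- mixing_bowl: green mixing bowl, 120 mm across, 70 mm high, loose, on the left; leave alone
- plaster_spatula: plaster spatula lying on the right, about 200 mm long, loose; leave alone

How it is judged:
By the outcome, as a careful person would: the job done as asked, in the order asked, and still so for the second after the job is handed in, with the robot touching nothing.
It also fails if it takes over 48 s, if anything falls off the work surface, if the arm or the gripper's body presses on something with over 40 N, if the wrist force passes 120 N, or if a joint passes its speed limit or range.

## Working session

There is one attempt and no reset: what is moved stays moved. The work goes in short steps, Python scripts to look and compute and a tool call to move; the robot and the scene stay as the last step left them, time stands still between calls to the robot, and variables do not carry over. Pictures are saved under pics/ and viewed, about 8 in all and at most 12, crops included, and the job is handed in when it is done.

Besides the shell and the picture viewer there is one more tool, called after "Request:" as name([rows], argument=value, ...), one row to a line, values as JSON. apply_moves: Moves the arm, as the interface text tells. Its arguments: {"type":"object","properties":{"travel":{"type":"array","items":{"type":"array","items":{"type":"number"}}},"roll":{"type":"array","items":{"type":"number"}},"gripper":{"type":"array","items":{"type":"number"}},"newtons":{"type":"number"}},"required":["travel","roll","gripper"]}

```bash
mkdir -p pics
cat > h.py <<'E'
import numpy as np, cv2
from plant import r, cams
def snap(name, fn=None):
    s=cams.snapshot(name)
    if fn: cv2.imwrite('pics/'+fn, s['image'][:,:,::-1])
    return s
def ray(s,u,v,z):
    R=np.array(s['R']);t=np.array(s['t'])
    c=-R.T@t; d=R.T@np.array([(u-s['cx'])/s['fx'],(v-s['cy'])/s['fy'],1])
    return c+d*(z-c[2])/d[2]
def proj(s,X):
    p=np.array(s['R'])@np.array(X)+np.array(s['t']); return s['fx']*p[0]/p[2]+s['cx'], s['fy']*p[1]/p[2]+s['cy']
E
python3 - <<'E'
from h import *
a=snap('scene'); b=snap('side')
for n,s in (('scene',a),('side',b)):
    print(n,-np.array(s['R']).T@np.array(s['t']))
    np.savez(n+'0.npz',**s)
    m=s['image']; cv2.imwrite(f'pics/{n}0.png',m[:,:,::-1])
    h=cv2.cvtColor(m,cv2.COLOR_RGB2HSV)
    k=cv2.inRange(h,(95,90,40),(130,255,255))
    for c in cv2.findContours(k,0,2)[0]:
        if cv2.contourArea(c)>300:
            q=cv2.boxPoints(cv2.minAreaRect(c)); print('blue',cv2.contourArea(c),q.round().tolist())
            ap=cv2.approxPolyDP(c,6,True)[:,0]
            print([(p.tolist(),ray(s,*p,.076).round(3).tolist()) for p in ap])
w=r.get_state(); print(w['tool_pos'],w['eef_rot'],w['opening'])
E
```

```text
scene [1.14748648 0.79086404 1.0028826 ]
blue 1011.0 [[223.0, 223.0], [253.0, 188.0], [274.0, 205.0], [244.0, 240.0]]
[([272, 204], [0.512, 0.095, 0.076]), ([249, 195], [0.542, 0.012, 0.076]), ([225, 224], [0.683, 0.065, 0.076]), ([249, 235], [0.655, 0.15, 0.076])]
blue 1539.0 [[90.0, 191.0], [127.0, 171.0], [148.0, 209.0], [110.0, 229.0]]
[([122, 177], [0.826, -0.36, 0.076]), ([92, 190], [0.936, -0.365, 0.076]), ([114, 226], [0.954, -0.157, 0.076]), ([144, 211], [0.849, -0.155, 0.076])]
side [ 0.36560748 -0.77157147  0.76760842]
blue 3313.5 [[369.0, 242.0], [419.0, 212.0], [457.0, 277.0], [408.0, 306.0]]
[([420, 228], [0.931, -0.231, 0.076]), ([381, 235], [0.817, -0.233, 0.076]), ([375, 251], [0.777, -0.28, 0.076]), ([402, 297], [0.776, -0.412, 0.076]), ([455, 273], [0.932, -0.379, 0.076])]
blue 1009.5 [[243.0, 173.0], [290.0, 156.0], [299.0, 179.0], [251.0, 197.0]]
[([297, 179], [0.669, 0.035, 0.076]), ([282, 160], [0.65, 0.142, 0.076]), ([244, 173], [0.512, 0.098, 0.076]), ([257, 193], [0.533, -0.005, 0.076])]
blue 5435.0 [[124.0, 0.0], [238.0, 0.0], [238.0, 92.0], [124.0, 92.0]]
[([126, 0], [-0.029, 2.573, 0.076]), ([152, 10], [0.188, 2.205, 0.076]), ([163, 73], [0.262, 0.969, 0.076]), ([185, 71], [0.37, 0.972, 0.076]), ([189, 92], [0.375, 0.727, 0.076]), ([238, 87], [0.6, 0.734, 0.076]), ([230, 40], [0.663, 1.397, 0.076]), ([225, 52], [0.605, 1.199, 0.076]), ([193, 49], [0.432, 1.284, 0.076]), ([193, 33], [0.453, 1.579, 0.076]), ([219, 31], [0.62, 1.587, 0.076]), ([218, 0], [0.717, 2.416, 0.076])]
[ 6.24477983e-01 -4.12067231e-05  2.52015077e-01] [-6.56325145e-05  7.07665690e-01 -2.63748354e-05  7.06547426e-01] 0.997861167073854
```

View pics/scene0.png

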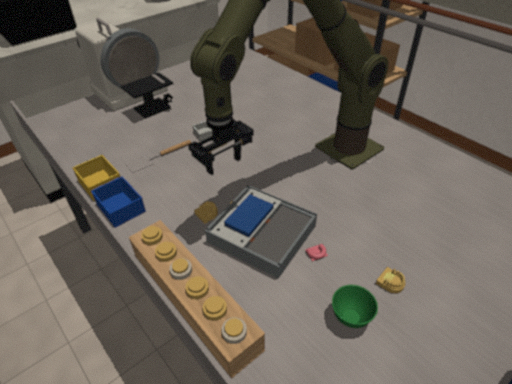

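View pics/side0.png

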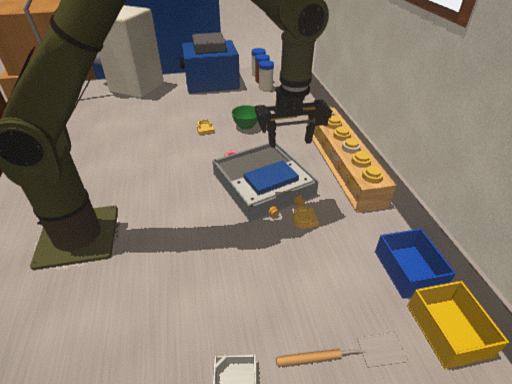

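The cover's blue panel shows in the scene view at about (249,215), with its −y edge from (249,195) to (225,224). That edge measures 150.6 mm, as it should. Box yaw is about 20.6° and push_face is about (0.612, 0.038). The wax block is at (317,252) on the +y end and model_a at (205,210) on the −y end, which agrees. I'll move above the start of the push.

Request:
apply_moves([
  [0, 0.5, -3],
  [0, 0.5, -6],
  [0, 0.5, -9],
  [0, 0.5, -11],
  [0, 0.5, -12],
  [0, 0.5, -12],
  [0, 0.5, -12],
  [0, 0.5, -12],
], roll=[7, 14, 20.5, 20.5, 20.5, 20.5, 20.5, 20.5], gripper=[4, 4, 4, 4, 4, 4, 4, 4])

```text
clock: 0.77
tool_pos: [0.6261, 0.0052, 0.1341]
eef_rot: [-0.126, 0.695, 0.126, 0.697]
contact_force: [-0.2, -1.2, 0.3]
opening: 0.461
```

Run:
```python
from h import *
s=snap('wrist','wrist1.png')
np.savez('wrist1.npz',**s)
m=s['image'];h=cv2.cvtColor(m,cv2.COLOR_RGB2HSV)
k=cv2.inRange(h,(95,90,40),(130,255,255))
for c in cv2.findContours(k,0,2)[0]:
    if cv2.contourArea(c)>300:
        ap=cv2.approxPolyDP(c,6,True)[:,0]
        print([(p.tolist(),ray(s,*p,.076).round(3).tolist()) for p in ap])
print(r.get_state()['tool_pos'],r.get_state()['opening'],r.get_state()['contact_force'])
```

```text
[([114, 0], [0.511, 0.095, 0.076]), ([126, 163], [0.538, 0.01, 0.076]), ([364, 175], [0.679, 0.055, 0.076]), ([390, 5], [0.65, 0.144, 0.076])]
[0.62620448 0.0052222  0.13439197] 0.457151245517817 [-0.80176732  0.04642416  0.47478073]
```

View pics/wrist1.png

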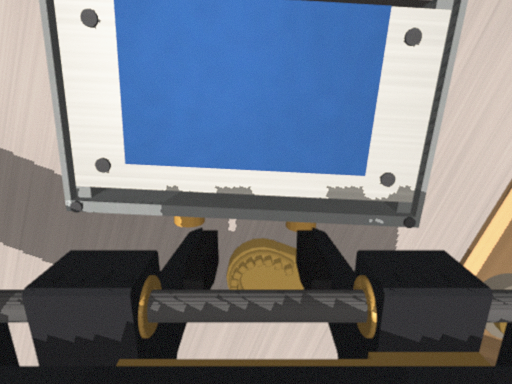

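The wrist view shows the panel's −y edge from (126,163) to (364,175) and the box's −y wall corners at about (70,207) and (415,224). The yaw reads nearer 17.8° here, so I'll refine it with the wall corners.

Run:
```python
from h import *
s=np.load('wrist1.npz')
a,b=ray(s,68,209,.06),ray(s,417,226,.06); e=b-a; print('wall',a,b,np.linalg.norm(e),np.degrees(np.arctan2(e[1],e[0])))
for z in(.056,.076):
  a,b=ray(s,126,163,z),ray(s,364,175,z); e=b-a; print('edge',z,a,b,np.linalg.norm(e),np.degrees(np.arctan2(e[1],e[0])))
s=np.load('scene0.npz'); h=cv2.cvtColor(s['image'],cv2.COLOR_RGB2HSV)
k=cv2.inRange(h,(95,90,40),(130,255,255))
c=max([c for c in cv2.findContours(k[:,180:],0,1,offset=(180,0))[0]],key=cv2.contourArea)[:,0]
# -y long edge: line pts between 249,195 and 225,224
A=np.array([249,195.]);B=np.array([225,224.]);d=(B-A)/np.linalg.norm(B-A)
p=c-A; t=p@d; o=p@np.array([-d[1],d[0]]); q=c[(abs(o)<2.5)&(t>3)&(t<34)].astype(float)
vx,vy,x0,y0=cv2.fitLine(q.astype(np.float32),2,0,.01,.01).ravel()
a,b=ray(s,x0-15*vx,y0-15*vy,.076),ray(s,x0+15*vx,y0+15*vy,.076);e=b-a;print('scene edge',len(q),a,b,np.degrees(np.arctan2(e[1],e[0])))
```

```text
wall [ 0.50277306 -0.04110265  0.06      ] [0.73738725 0.03244295 0.06      ] 0.24587146113143082 17.404884533055856
edge 0.056 [0.53160236 0.00356894 0.056     ] [0.68722137 0.05253532 0.056     ] 0.16314098613640207 17.46646831608924
edge 0.076 [0.5380902  0.01043735 0.076     ] [0.67880647 0.05471449 0.076     ] 0.1475179051449791 17.466468316089244
scene edge 24 [0.66991437 0.05295035 0.076     ] [0.5572538  0.01764805 0.076     ] -162.60156657193878
```

Wall and edge agree: yaw is 17.4°, box centre (0.580, 0.1245), push_face (0.6085, 0.0326). That puts the cover at y = −57 mm, which is within its range. I'll descend and begin pushing.

Request:
apply_moves([
  [-0.7, -0.1, -2.5],
  [-0.7, -0.1, -4.5],
  [-0.7, -0.1, -5.2],
  [-0.7, -0.1, -5.2],
  [-0.9, 0.4, -5.2],
  [-1.0, 0.9, -5.2],
  [-1.2, 1.4, -5.2],
  [-1.4, 2.0, -5.2],
], roll=[-3, -3, -3, -3, -3, -3, -3, -3], gripper=[4, 4, 4, 4, 4, 4, 4, 4])

```text
clock: 1.48
tool_pos: [0.612, 0.0252, 0.082]
eef_rot: [-0.108, 0.698, 0.107, 0.7]
contact_force: [1.7, -2.4, 2.4]
opening: 0.453
```

Request:
apply_moves([
  [-0.2, 0.7, 0],
  [-0.4, 1.3, 0],
  [-0.6, 2.0, 0],
  [-0.8, 2.6, 0],
  [-1.0, 3.3, 0],
  [-1.2, 3.9, 0],
  [-1.5, 4.6, 0],
  [-1.6, 5.1, 0],
], roll=[0, 0, 0, 0, 0, 0, 0, 0], gripper=[4, 4, 4, 4, 4, 4, 4, 4])

```text
clock: 2.15
tool_pos: [0.5942, 0.0772, 0.0806]
eef_rot: [-0.108, 0.699, 0.108, 0.699]
contact_force: [0.1, -3.2, 1.9]
opening: 0.454
```

Request:
apply_moves([
  [-0.25, 0.8, 0],
  [-0.5, 1.6, 0],
  [-0.75, 2.4, 0],
  [-1.0, 3.2, 0],
  [-1.25, 4.0, 0],
  [-1.5, 4.7, 0],
  [-1.7, 5.3, 0],
  [-1.8, 5.7, 0],
], roll=[0, 0, 0, 0, 0, 0, 0, 0], gripper=[4, 4, 4, 4, 4, 4, 4, 4])

```text
clock: 2.82
tool_pos: [0.5763, 0.1344, 0.0806]
eef_rot: [-0.108, 0.699, 0.108, 0.699]
contact_force: [0.5, -2.1, 0.7]
opening: 0.454
```

Request:
apply_moves([
  [-0.06, 0.2, 0],
  [-0.12, 0.4, 0],
  [-0.18, 0.6, 0],
  [-0.24, 0.8, 0],
  [-0.3, 0.95, 0],
  [-0.33, 1.05, 0],
  [-0.36, 1.15, 0],
  [-0.36, 1.15, 0],
], roll=[0, 0, 0, 0, 0, 0, 0, 0], gripper=[4, 4, 4, 4, 4, 4, 4, 4])

```text
clock: 3.48
tool_pos: [0.5753, 0.138, 0.0807]
eef_rot: [-0.109, 0.699, 0.103, 0.699]
contact_force: [3.5, -11.7, 0.0]
opening: 0.453
```

The cover stopped with 12 N straight back along the rails, at the expected TCP position, so it's at its end stop. I'll back off and look into the well.

Request:
apply_moves([
  [0.4, -1.2, 0],
  [0.9, -3.0, 0.5],
  [1.4, -4.5, 3],
  [2.0, -6.5, 6],
  [2.6, -8.5, 9],
  [3.3, -10.5, 12],
  [3.6, -11.5, 12],
  [3.6, -11.5, 12],
], roll=[0, 0, 0, 0, 0, 0, 0, 0], gripper=[4, 4, 4, 4, 0, 0, 0, 0])

```text
clock: 4.15
tool_pos: [0.6113, 0.0262, 0.2024]
eef_rot: [-0.106, 0.698, 0.105, 0.701]
contact_force: [-0.3, 0.2, -0.8]
opening: 0.176
```

Run:
```python
from h import *
s=snap('wrist','wrist2.png'); np.savez('wrist2.npz',**s)
print(r.get_state()['tool_pos'],r.get_state()['contact_force'])
h=cv2.cvtColor(s['image'],cv2.COLOR_RGB2HSV)
O=np.array([.5797,.1245]);ex=np.array([.954,.299]);ey=np.array([-.299,.954])
red=cv2.inRange(h,(0,130,60),(6,255,255))|cv2.inRange(h,(172,130,60),(180,255,255))
blue=cv2.inRange(h,(95,90,40),(130,255,255))
for n,k in(('red',red),('blue',blue)):
  for c in cv2.findContours(k,0,2)[0]:
    if cv2.contourArea(c)>150:
      q=cv2.boxPoints(cv2.minAreaRect(c)); print(n,cv2.contourArea(c),q.round().tolist())
      print([((ray(s,*p,.046)[:2]-O)@np.c_[ex,ey]*1000).round().tolist() for p in q])
```

```text
[0.60958457 0.02846697 0.20088193] [-0.38252073  0.14199302  0.17110827]
red 1155.0 [[295.0, 104.0], [317.0, 104.0], [317.0, 176.0], [295.0, 176.0]]
[[35.0, -35.0], [55.0, -35.0], [58.0, -101.0], [37.0, -101.0]]
blue 1226.0 [[173.0, 110.0], [196.0, 102.0], [220.0, 172.0], [198.0, 180.0]]
[[-73.0, -40.0], [-53.0, -34.0], [-33.0, -97.0], [-55.0, -105.0]]
blue 5019.5 [[151.0, 0.0], [354.0, 0.0], [354.0, 26.0], [151.0, 26.0]]
[[-84.0, 47.0], [81.0, 46.0], [82.0, 27.0], [-86.0, 28.0]]
```

View pics/wrist2.png

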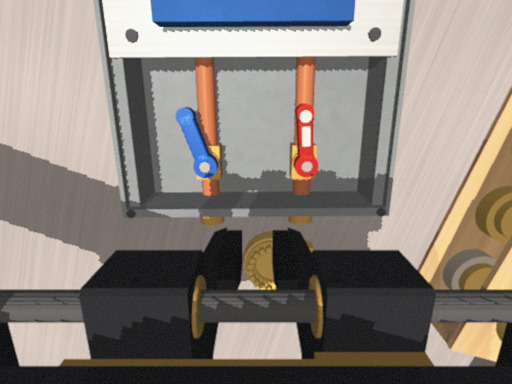

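The well is open, and the push face is at y = 27 mm, which matches the stop. The red handle is on the +x pivot, hub at (306,167) and tip at (305,112), at about 0 rad. The blue handle is on the −x pivot with its tip at (184,115), at about 0.3 rad. I'll move the closed fingers to the red handle's +x side.

Request:
apply_moves([
  [1.5, 2.0, -2],
  [3.0, 4.0, -4],
  [4.5, 6.0, -6],
  [5.9, 7.8, -8],
  [5.9, 7.8, -9],
  [5.9, 7.8, -9],
  [5.9, 7.8, -9],
  [5.9, 7.8, -9],
], roll=[0, 0, 0, 0, 0, 0, 0, 0], gripper=[0, 0, 0, 0, 0, 0, 0, 0])

```text
clock: 4.87
tool_pos: [0.6678, 0.1067, 0.1109]
eef_rot: [-0.108, 0.699, 0.107, 0.699]
contact_force: [-0.2, -0.2, -0.1]
opening: 0.006
```

Run:
```python
from h import *
snap('wrist','wrist3.png'); s=snap('side')
np.savez('side3.npz',**s)
w=cams.snapshot('wrist')['image']
i=cv2.resize(s['image'][130:240,190:340],None,fx=2.6,fy=2.6)
c=np.zeros((384,512+i.shape[1],3),np.uint8)[:,:800]; c[:,:410]=cv2.resize(w,(410,384)); i=i[:,:390]; c[:i.shape[0],410:410+i.shape[1]]=i
cv2.imwrite('pics/c3.png',c[:,:,::-1])
g=r.get_state(); p=g['tool_pos']; print(p,g['opening'],g['eef_rot'], np.array([p[0]-.5797,p[1]-.1245])@np.c_[[.954,.299],[-.299,.954]])
```

```text
[0.66871577 0.10661468 0.11193958] 0.002312089001687435 [-0.10725341  0.69843054  0.10700173  0.69945845] [ 0.07957333 -0.04367831]
```

View pics/c3.png

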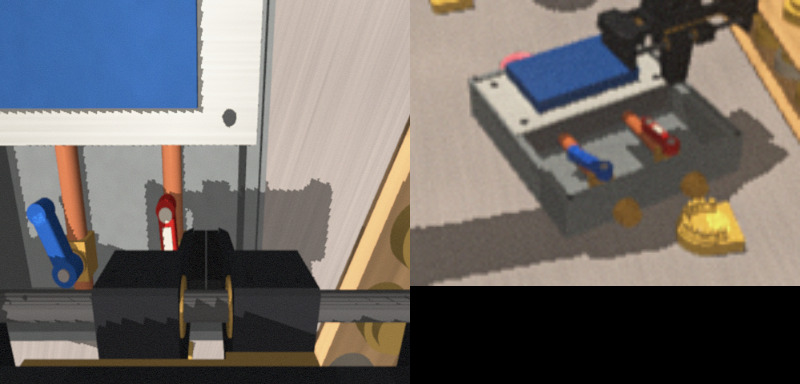

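The closed fingers are between the red handle, tip at (167,205), and the +x wall, and they're clear of both. I'll descend, then sweep the handle round.

Request:
apply_moves([
  [0, 0, -2.5],
  [0, 0, -4.5],
  [0, 0, -6],
  [0, 0, -6],
  [-0.4, 0.1, -6],
  [-0.8, 0.3, -6],
  [-1.3, 0.15, -6],
  [-1.8, 0, -6],
], roll=[0, 0, 0, 0, 0, 0, 0, 0], gripper=[0, 0, 0, 0, 0, 0, 0, 0])

```text
clock: 5.68
tool_pos: [0.6513, 0.109, 0.0522]
eef_rot: [-0.107, 0.697, 0.108, 0.7]
contact_force: [2.1, 2.6, 0.9]
opening: 0.007
```

Request:
apply_moves([
  [-0.45, -0.25, 0],
  [-0.9, -0.5, 0],
  [-1.25, -0.85, 0],
  [-1.6, -1.2, 0],
  [-2.0, -1.65, 0],
  [-2.4, -2.1, 0],
  [-2.6, -2.65, 0],
  [-2.8, -3.2, 0],
], roll=[0, 0, 0, 0, 0, 0, 0, 0], gripper=[0, 0, 0, 0, 0, 0, 0, 0])

```text
clock: 6.35
tool_pos: [0.6213, 0.0748, 0.0506]
eef_rot: [-0.108, 0.7, 0.108, 0.698]
contact_force: [-0.8, 4.4, 3.7]
opening: 0.003
```

Request:
apply_moves([
  [-0.1, -0.35, 0],
  [-0.15, -0.7, 0],
  [-0.2, -1.05, 0],
  [-0.15, -1.25, 0],
  [-0.1, -1.45, 0],
  [0, -1.6, 0],
  [0, -1.7, 0],
  [0, -1.7, 0],
], roll=[0, 0, 0, 0, 0, 0, 0, 0], gripper=[0, 0, 0, 0, 0, 0, 0, 0])

```text
clock: 7.02
tool_pos: [0.6212, 0.0588, 0.0502]
eef_rot: [-0.108, 0.7, 0.108, 0.698]
contact_force: [-3.9, 2.5, 1.2]
opening: 0.004
```

Run:
```python
from h import *
g=r.get_state(); p=g['tool_pos']; print(p,g['contact_force'],g['moment'], np.array([p[0]-.5797,p[1]-.1245])@np.c_[[.954,.299],[-.299,.954]])
```

```text
[0.62124436 0.05876383 0.05020448] [-3.86968509  2.48622131  1.17167022] [0.63030089 0.70786965 0.02127207] [ 0.0199782  -0.07513407]
```

Request:
apply_moves([
  [0.03, -0.1, 0],
  [0.06, -0.2, 0],
  [0.09, -0.3, 0],
  [0.12, -0.4, 0],
  [0.15, -0.5, 0],
  [0.18, -0.6, 0],
  [0.2, -0.65, 0],
  [0.2, -0.65, 0],
], roll=[0, 0, 0, 0, 0, 0, 0, 0], gripper=[0, 0, 0, 0, 0, 0, 0, 0])

```text
clock: 7.68
tool_pos: [0.6213, 0.0584, 0.0502]
eef_rot: [-0.106, 0.7, 0.112, 0.697]
contact_force: [-7.9, 11.9, 2.9]
opening: 0.004
```

It stopped dead, with force rising from 4 N to 14 N over less than 1 mm of motion, so the handle is at its stop. I'll retreat and check.

Request:
apply_moves([
  [-0.3, 1.0, 0],
  [-0.6, 1.9, 0],
  [-0.6, 1.9, 3],
  [-0.6, 1.9, 7],
  [-0.6, 1.0, 11],
  [-1.0, -1.0, 14],
  [-1.3, -2.2, 15],
  [-1.3, -2.2, 15],
], roll=[0, 0, 0, 0, 0, 0, 0, 0], gripper=[0, 0, 0, 0, 0, 0, 0, 0])

```text
clock: 8.35
tool_pos: [0.6133, 0.0248, 0.2037]
eef_rot: [-0.107, 0.697, 0.104, 0.701]
contact_force: [-0.8, -0.3, -0.7]
opening: 0.007
```

Run:
```python
from h import *
s=snap('wrist','wrist4.png'); np.savez('wrist4.npz',**s)
O=np.array([.5797,.1245]);M=np.c_[[.954,.299],[-.299,.954]]
h=cv2.cvtColor(s['image'],cv2.COLOR_RGB2HSV)
red=cv2.inRange(h,(0,130,60),(6,255,255))|cv2.inRange(h,(172,130,60),(180,255,255))
blue=cv2.inRange(h,(95,90,40),(130,255,255))
for n,k in(('red',red),('blue',blue)):
  for c in cv2.findContours(k,0,2)[0]:
    if cv2.contourArea(c)>150:
      q=cv2.boxPoints(cv2.minAreaRect(c)); print(n,cv2.contourArea(c),q.round().tolist())
      for z in (.046,.076): print(z,[((ray(s,*p,z)[:2]-O)@M*1000).round().tolist() for p in q])
print(r.get_state()['contact_force'],r.get_state()['tool_pos'])
snap('scene','scene4.png')
```

```text
red 965.0 [[245.0, 173.0], [245.0, 150.0], [315.0, 150.0], [315.0, 173.0]]
0.046 [[-9.0, -101.0], [-8.0, -79.0], [57.0, -79.0], [58.0, -101.0]]
0.076 [[-8.0, -93.0], [-7.0, -74.0], [51.0, -74.0], [52.0, -94.0]]
blue 1223.5 [[166.0, 111.0], [188.0, 101.0], [219.0, 168.0], [197.0, 178.0]]
0.046 [[-78.0, -43.0], [-58.0, -35.0], [-33.0, -96.0], [-54.0, -106.0]]
0.076 [[-70.0, -42.0], [-52.0, -34.0], [-29.0, -89.0], [-48.0, -98.0]]
blue 4376.5 [[149.0, 0.0], [351.0, 0.0], [351.0, 23.0], [149.0, 23.0]]
0.046 [[-84.0, 44.0], [80.0, 44.0], [81.0, 27.0], [-86.0, 28.0]]
0.076 [[-75.0, 37.0], [72.0, 36.0], [73.0, 21.0], [-77.0, 22.0]]
[ 1.02150007  0.83946292 -0.59102155] [0.61213798 0.02714287 0.20143973]
```

View pics/wrist4.png

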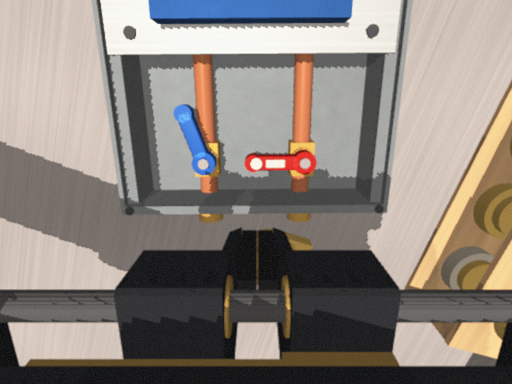

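View pics/scene4.png

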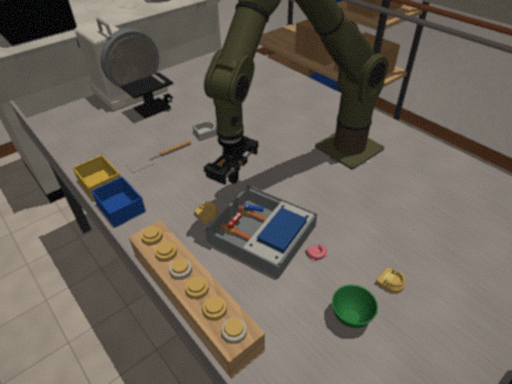

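The red handle lies straight across the pipe, hub (305,163) and tip (254,164). The cover is still at its stop, the blue handle looks unchanged, and the things around the box stand where they did. The fitted rectangle hints at a small change in blue's angle, so I'll check that with image moments before handing in.

Run:
```python
from h import *
for f in('wrist2','wrist4'):
  s=np.load(f+'.npz'); h=cv2.cvtColor(s['image'],cv2.COLOR_RGB2HSV)
  k=cv2.inRange(h,(95,90,40),(130,255,255)); k[:60]=0
  H,_=cv2.findHomography(np.float32([[0,0],[500,0],[0,300],[500,300]]),np.float32([((ray(s,u,v,.046)[:2]-[.5797,.1245])@np.c_[[.954,.299],[-.299,.954]])*1000 for u,v in[(0,0),(500,0),(0,300),(500,300)]]))
  y,x=np.nonzero(k); P=cv2.perspectiveTransform(np.float32(np.c_[x,y])[None],H)[0]
  w,v=np.linalg.eigh(np.cov(P.T)); d=v[:,1]*np.sign(v[1,1]); print(f,len(P),P.mean(0),np.arctan2(-d[0],d[1]))
```

```text
wrist2 1205 [-55.00709 -67.92245] 0.33751948370707746
wrist4 1205 [-54.974255 -68.01245 ] 0.3363316569880406
```

Blue reads 0.337 rad before and 0.336 after, so it hasn't moved. Handing in.

```bash
python3 -c "
from plant import r
print(r.finish_job())"
```

```text
the job is handed in; nothing more can be done
None
```

The water is turned off: the cover is fully open, the red handle is shut, and I've handed the job in at about 8.5 s of the 48 s allowed.

- **Cover:** I slid it along its rails to the +y stop by pushing the blue panel. At the stop the force rose to 12 N straight back along the rails, and the panel's lower edge then measured box y = 27 mm, as it should. It read the same after the valve work.
- **Red handle:** I pushed it round from the +x side until it stopped dead at about 14 N. In the last picture it points straight along the box's −x, with its tip at about x = −9 mm, which is fully shut.
- **Blue handle:** It measured 0.337 rad before and 0.336 rad after, so it did not move. A rougher rectangle fit had suggested a shift of about 5°, but the more careful check did not bear that out.
- **Things around the box:** I compared these by eye only. In the last scene picture they stand where they did at the start, and the arm was clear of everything.

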